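# Pack charged battery packs into the locking canister

### The job

Take every battery pack out of the charger (push a pack in to its stop and let go, so that it springs up, then lift it out) and put them all in the steel canister, where they may stand or lie. Then close the canister: drop the lid's lugs through the slots, press it down and twist it a quarter turn clockwise to the stop, so that it is locked. Leave the can, the hub and the cardboard box standing on the counter where they are.

Things in the scene. Friction and masses are not known exactly. Their poses are not given: they have to be found in the camera images.
- charger: Grey charger, fixed, 66 (x) by 226 (y) by 64 mm high; origin at the centre of its underside. Four open-topped bays along its y, centres at y = -81, -27, 27, 81 mm, each 35.5 (x) by 47.5 (y) mm; some are empty. White dots mark its -x side. Push-to-release bays: press a pack 3 mm down to its stop (about 5 N; 8 N is plenty), let go, and it springs up 26 mm and never latches again.
- canister: Open round steel canister, fixed, 214 mm diameter, 78 mm high; origin at the centre of its underside, inner floor 4 mm above it. The clear opening is 160 mm across, inside the seal ring. Two dark lips at the mouth (inner edge 90 mm from the axis, 73 to 78 mm up) leave two slots, 28 mm wide, on its own +x and -x sides.
- mouth (a point): Centre of the canister's mouth, 78 mm above its underside; axes as the canister's. Lugs under the lips turn clockwise (seen from above) from the slots and meet stops about 3 degrees past a quarter turn: the lid is then locked, its lugs on the canister's +y and -y sides, underside about 67 mm above the canister's.
- seal (a joint): Grey sprung seal ring in the canister, 80 to 88 mm from the axis, on which the lid rests: 0 up (its top 70 mm above the canister's underside), +0.006 m pressed down to its stop. It starts to move at 6 N and is fully down at 9 N; with the lid on it and pressed down 3 to 6 mm, the lugs pass under the lips.
- lid: Round aluminium lid, 0.3 kg: disc 174 mm diameter, 6 mm thick; two lugs on its own +x and -x sides, 18 mm wide, as thick as the disc, reaching 100 mm from the axis; on top a black grip bar along its x, 90 long, 16 wide, from 6 to 40 mm above the underside. Origin at the centre of the underside. Dropped through the slots it lies on the seal ring, underside 70 mm above the canister's.
- pack0: Black battery pack, may be absent: body 32 (x) by 44 (y) by 50 (z) mm plus a grey thumb dome on top (foot 30 mm wide, top 16, 6 high); 0.12 kg; origin at the centre of its underside, z towards the dome. Starts in bay 0 (charger y = -81 mm), body flush with the charger's top, only the dome standing out; sprung out, 26 mm of the body stand above the charger's top.
- pack1: Black battery pack, may be absent: body 32 (x) by 44 (y) by 50 (z) mm plus a grey thumb dome on top (foot 30 mm wide, top 16, 6 high); 0.12 kg; origin at the centre of its underside, z towards the dome. Starts in bay 1 (charger y = -27 mm), body flush with the charger's top, only the dome standing out; sprung out, 26 mm of the body stand above the charger's top.
- pack2: Black battery pack, may be absent: body 32 (x) by 44 (y) by 50 (z) mm plus a grey thumb dome on top (foot 30 mm wide, top 16, 6 high); 0.12 kg; origin at the centre of its underside, z towards the dome. Starts in bay 2 (charger y = 27 mm), body flush with the charger's top, only the dome standing out; sprung out, 26 mm of the body stand above the charger's top.
- pack3: Black battery pack, may be absent: body 32 (x) by 44 (y) by 50 (z) mm plus a grey thumb dome on top (foot 30 mm wide, top 16, 6 high); 0.12 kg; origin at the centre of its underside, z towards the dome. Starts in bay 3 (charger y = 81 mm), body flush with the charger's top, only the dome standing out; sprung out, 26 mm of the body stand above the charger's top.
- bay0 (a joint): Spring plate under charger bay 0: 0 latched, -0.003 m pressed to the stop, +0.026 m sprung out.
- bay1 (a joint): Spring plate under charger bay 1: 0 latched, -0.003 m pressed to the stop, +0.026 m sprung out.
- bay2 (a joint): Spring plate under charger bay 2: 0 latched, -0.003 m pressed to the stop, +0.026 m sprung out.
- bay3 (a joint): Spring plate under charger bay 3: 0 latched, -0.003 m pressed to the stop, +0.026 m sprung out.
- spray: Spray can, 60 mm diameter, 160 mm high; origin under its centre. Not part of the job.
- gear_hub: Steel hub, 80 mm diameter, 40 mm high; origin under its centre. Not part of the job.
- parts_box: Cardboard box, 90 x 120 x 60 mm; origin under its centre. Not part of the job.
Things that resemble listed ones, but are neither listed nor needed, are in the scene too. What is shaped like the pack3 but green, orange or red is not meant.

How it is judged (in metres and radians):
On the way, in this order (a step that is already met when the one before it is completed fails the run):
1. all packs are in the canister (horizontal distance between each of pack0, pack1, pack2, pack3 and canister below 0.105 m and z of pack0 in the frame of canister between -0.005 and 0.06 m and z of pack1 in the frame of canister between -0.005 and 0.06 m and z of pack2 in the frame of canister between -0.005 and 0.06 m and z of pack3 in the frame of canister between -0.005 and 0.06 m), for 0.2 s.
2. the lid is in the canister's mouth, lugs under the lips and turned to the stop (z of lid in the frame of canister between 0.058 and 0.069 m and horizontal distance between lid and canister below 0.008 m and angle between the x axis of lid and the y axis of canister, either way round below 0.2 rad and angle between lid's own z axis and vertical below 0.06 rad), for 0.2 s.
At the end, for the whole second after the job is handed in: Every pack present is in the canister (within 105 mm of its axis, origin below 60 mm), standing or lying; the lid lies level and centred (8 mm), underside under 69 mm above the canister's, lugs within 0.2 rad of the canister's y axis, so locked under the lips; all at rest (all of step 1 and all of step 2 and linear speed of lid below 0.02 m/s and linear speed of each of pack0, pack1, pack2, pack3 below 0.03 m/s); the robot touches nothing.
It fails at once if the spray can on the counter is pushed more than 40 mm or tipped over (distance of spray from where it was at the start of the episode above 0.04 m or angle between spray's own z axis and vertical above 0.5 rad).
It fails at once if the hub on the counter is pushed more than 40 mm or tipped over (distance of gear_hub from where it was at the start of the episode above 0.04 m or angle between gear_hub's own z axis and vertical above 0.5 rad).
It fails at once if the cardboard box on the counter is pushed more than 40 mm or tipped over (distance of parts_box from where it was at the start of the episode above 0.04 m or angle between parts_box's own z axis and vertical above 0.5 rad).
Of pack0, pack1, pack2, pack3 only 3 to 4 are there at a start; the rules pass over those that are not, and their reading is None.
At some moment in a run one of lid may be knocked a few centimetres aside while the robot is not near it.
Once in a run the grip may slacken for a moment while it holds something.
It also fails if it takes over 210 s, if anything falls off the work surface, if the arm or the gripper's body presses on something with over 40 N, if the wrist force passes 120 N, or if a joint passes its speed limit or range.

### The arm

A 6-joint arm with a two-finger parallel gripper is mounted at the origin on the work surface. World frame = base frame: x ahead of the robot, y to its left, z up, the work surface at z = 0. Lengths are in mm, angles in degrees, forces in N, time in s.
With the tool pointing down it reaches from about 300 to 850 mm from the base axis. Payload 4.2 kg.
Tool frame: the origin (TCP) lies midway between the tips of the shut fingers; the grasp point (between the pads) lies 19 mm behind it; z points along the fingers, y is the line along which they close (so a half turn about z gives the same grasp; the last joint's range is limited). The gripper opens to 91 mm and grips with 3 to 60 N. Pads are 32 mm wide; open, the fingers measure 118 mm over their backs; the gripper's body (76 mm by 178 mm) begins 60 mm behind the grasp point.
Start: joints at [-71.276, 18.312, 89.639, -0, 72.044, -1.146], TCP at [195.441, -540.783, 213.976] pointing down, gripper open.
Joint ranges: [-177.97, 177.97], [-48.28, 115.42], [12.27, 149.76], [-77.06, 257.06], [2.81, 150.46], [-146.56, 146.56]. Speed limits (degrees/s): [147.25, 147.25, 180, 180, 180, 180].

### API

Orientations are given as [roll, pitch, yaw] about the fixed x, y, z axes, in that order (R = Rz(yaw) Ry(pitch) Rx(roll)).
In Python, from workcell import env gives the robot as it stands.
- The arm moves only by the shell command python3 -m jog 'ROWS' [FORCE]. ROWS is a JSON object of lists of equal length, an entry for each row: "jaw": the finger opening in mm, from 0 to 91.2; "slide": the shift along the tool's x, y, z in units of 30 mm (1.0 is 30 mm), a list of three; "spin": the turn about the tool's z in units of 8 degrees (1.0 is 8 degrees). In form: {"jaw": [jaw, ...], "slide": [[dx, dy, dz], ...], "spin": [spin, ...]}. A call has 1 to 10 rows; each row shifts and turns the commanded pose from where the row before left it, along the tool's axes as they then stand; what a row does not reach is not made up. A row lasts 1/10 s, in which the tool goes at most 50 mm and 8.59 degrees, less where a joint would pass 70% of its speed; a pose out of reach is approached as far as the arm can. A call is refused whole if a number of a shift passes 1 or a number of a turn 1, either way. A call with a gripper value outside its range is refused whole. The fingers move at their own pace and stop on an object; FORCE is the grip in N (left out, the last holds). Time passes only in rows, so rows that do not move let the fingers close. It gives the time, the measured TCP pose, the force, the opening and the grip force at its end, in the units of the state.
- env.state(): the state, without advancing time (a new reading comes with each control period).
- env.grab_frame(name): name is "scene" or "top"; returns the picture (400x640x3 uint8, red, green, blue); there is no depth.
- env.camera_model(name): a dict with "fx", "fy", "cx", "cy" (pixels), "camera_from_world" (4x4, takes a point from world to camera coordinates). Camera axes: x right, y up, looking along -z (the intrinsics and any distortion apply to the point x, -y, -z); pixel columns grow to the right and rows downward; lengths in mm; the calibration is good to about 2 mm. A picture is of the moment at which its call begins. camera_model takes no time and is no camera call.
- env.job_done(): hands the job in; it is judged then, once.
The state is a dict: "time_s": time; "qpos": joint angles; "qvel": joint speeds; "effort": joint torques, N m; "ee_pos": TCP position; "ee_rot": TCP orientation; "force": force on the tool from outside, world axes, zero at the start; "torque": the same for the moment, N m; "gripper_width": finger opening in mm; "gripper_force": force on a finger pad.
Only numpy, scipy, OpenCV 4.12 (cv2) and the standard library are available. Lean on these libraries where they do the work, as an engineer would, in place of code of your own. Each camera call takes 0.05 s, during which the arm holds its last target. There are 200 camera calls.

## Working session

There is one attempt and no reset: what is moved stays moved. The work goes in short steps, Python scripts to look and compute and a shell command to move; the robot and the scene stay as the last step left them, time stands still between calls to the robot, and variables do not carry over. Pictures are saved under pics/ and viewed, at most 14 in all, crops included, and the job is handed in when it is done.

```bash
mkdir -p pics; ls
cat > h.py <<'E'
import numpy as np, cv2, json
from workcell import env
def snap(n,f):
    im=env.grab_frame(n); cv2.imwrite(f,cv2.cvtColor(im,cv2.COLOR_RGB2BGR)); return im
def ray(n,u,v):
    m=env.camera_model(n); T=np.array(m["camera_from_world"])
    K=np.array([[m["fx"],0,m["cx"]],[0,m["fy"],m["cy"]],[0,0,1]])
    d=m.get("distortion",None)
    D=np.array(d,float).ravel() if d is not None else np.zeros(5)
    p=cv2.undistortPoints(np.array([[[u,v]]],float),K,D)[0,0]
    R=T[:3,:3]; o=-R.T@T[:3,3]; dr=R.T@np.array([p[0],-p[1],-1.]); return o,dr
def at(n,u,v,z):
    o,d=ray(n,u,v); return o+d*(z-o[2])/d[2]
def proj(n,P):
    m=env.camera_model(n); T=np.array(m["camera_from_world"]); q=T[:3,:3]@np.array(P,float)+T[:3,3]
    K=np.array([[m["fx"],0,m["cx"]],[0,m["fy"],m["cy"]],[0,0,1]]); d=m.get("distortion",None)
    D=np.array(d,float).ravel() if d is not None else np.zeros(5)
    return cv2.projectPoints(np.array([[q[0],-q[1],-q[2]]]),np.zeros(3),np.zeros(3),K,D)[0].ravel()
E
python3 - <<'E'
from h import *
for n in("scene","top"):
    snap(n,f"pics/{n}0.png"); print(n,env.camera_model(n))
print(env.state())
E
```

```text
pics
scene {'fx': 448.5266502476467, 'fy': 448.5266502476467, 'cx': 323.37892054964584, 'cy': 199.57218028599857, 'camera_from_world': array([[ 4.95055067e-01,  8.68860371e-01,  1.46204614e-03,
        -3.08219654e+02],
       [-6.83747694e-01,  3.88543086e-01,  6.17675773e-01,
         3.79169920e+02],
       [ 5.36105933e-01, -3.06783192e-01,  7.86431498e-01,
        -1.56973661e+03],
       [ 0.00000000e+00,  0.00000000e+00,  0.00000000e+00,
         1.00000000e+00]])}
top {'fx': 498.80522031226286, 'fy': 498.80522031226286, 'cx': 322.6070877879436, 'cy': 193.80621980300822, 'camera_from_world': array([[-2.08609998e-02, -9.99694177e-01, -1.32804457e-02,
         1.12008796e+01],
       [ 9.94071179e-01, -2.21577936e-02,  1.06449630e-01,
        -6.20916743e+02],
       [-1.06711341e-01, -1.09810626e-02,  9.94229403e-01,
        -1.18065552e+03],
       [ 0.00000000e+00,  0.00000000e+00,  0.00000000e+00,
         1.00000000e+00]])}
{'time_s': 0.1, 'qpos': array([-7.12769602e+01,  1.83467620e+01,  8.97009750e+01,  1.18579844e-03,
        7.20419441e+01, -1.14819445e+00]), 'qvel': array([ 0.0378597 , -0.08885195, -0.08927757, -0.01305187,  0.06178298,
       -0.05041003]), 'effort': array([-1.78939565e-03, -4.13334310e+01, -2.32506162e+01,  7.27951527e-02,
        4.21688729e-02, -4.80732672e-05]), 'ee_pos': array([ 195.28610776, -540.33809053,  213.20596728]), 'ee_rot': array([-1.79910359e+02, -2.92429920e-03,  1.98708655e+01]), 'force': array([ 0.44749047, -0.24622545,  0.19513906]), 'torque': array([0.01444287, 0.03656824, 0.0201433 ]), 'gripper_force': 0.0, 'gripper_width': 91.44004060861691}
```

View pics/scene0.png

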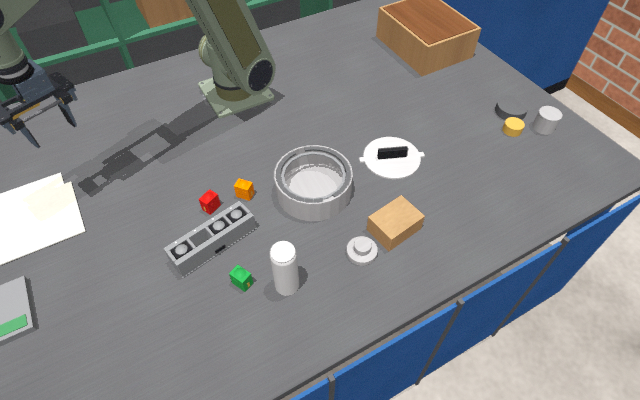

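View pics/top0.png

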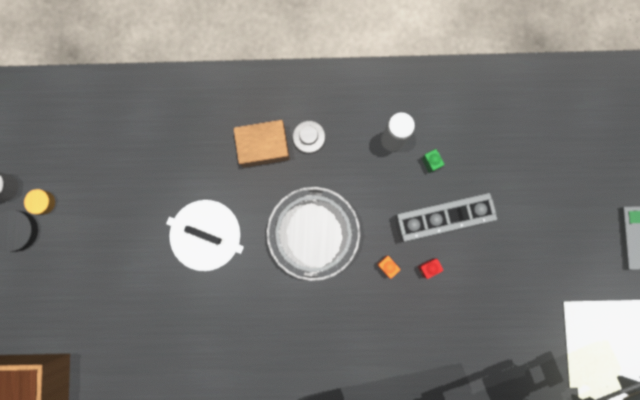

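The scene view shows the charger at (211,236), the canister at (314,180), the lid at (392,157), the can at (285,268), the hub at (362,250) and the box at (396,222). In the top view these are at (447,217), (314,233), (205,235), (401,125), (309,137) and (261,142).

Pack candidates (top view):
- (414,225), (436,219), (481,209): grey domes in the charger, chosen.
- (459,214): empty bay.
- Green (434,160), orange (389,267), red (431,268): decoys.

Lid candidates are the white disc with grip bar at (205,235), chosen, and the hub at (309,137), not it. Next I check one close crop.

Run:
```python
from h import *
im=cv2.imread("pics/top0.png")
a=cv2.resize(im[180:285,258:368],None,fx=5,fy=5,interpolation=cv2.INTER_CUBIC)
cv2.imwrite("pics/c1.png",a)
a=cv2.resize(im[185:250,390:505],None,fx=6.5,fy=6.5,interpolation=cv2.INTER_CUBIC)
cv2.imwrite("pics/c2.png",a)
hsv=cv2.cvtColor(im,cv2.COLOR_BGR2HSV)
# lid
m=((hsv[...,2]>170)&(hsv[...,1]<60)).astype(np.uint8)
c=[c for c in cv2.findContours(m,0,2)[0] if cv2.contourArea(c)>1500 and abs(c[:,0,0].mean()-205)<30][0]
pts=np.array([at("top",u,v,6)[:2] for u,v in c[:,0]])
ctr=np.array(cv2.minEnclosingCircle(pts.astype(np.float32))[0]);
for i in range(5):
    r=np.linalg.norm(pts-ctr,axis=1); s=pts[r<91]
    A=np.c_[2*s,np.ones(len(s))]; x=np.linalg.lstsq(A,(s**2).sum(1),rcond=None)[0]; ctr=x[:2]
print("lid",ctr,np.sqrt(x[2]+ctr@ctr))
r=pts-ctr; d=np.linalg.norm(r,axis=1); an=np.arctan2(r[:,1],r[:,0]); w=d>92
a2=np.angle(np.exp(2j*an[w]).mean())/2; print("lug axis deg",np.degrees(a2), np.round(np.c_[d[w],np.degrees(an[w])]).tolist())
# bar
x0,y0=175,205
b=(hsv[y0:265,x0:238,2]<80).astype(np.uint8)
c=max([c for c in cv2.findContours(b,0,2)[0] if 8<c[:,0,0].min() and c[:,0,0].max()<58],key=cv2.contourArea)
q=np.array([at("top",u+x0,v+y0,40)[:2] for u,v in c[:,0]],np.float32); print("bar",cv2.minAreaRect(q))
# spray, hub, box rough
for n,u,v,z in(("spraytop",401,125,160),("hub",309,137,40),("box",261,142,60),("orange",389,267,50),("red",431,268,50),("green",434,160,50)): print(n,at("top",u,v,z))
print("charger corners",[at("top",u,v,64)[:2].round(1).tolist() for u,v in((397,217),(493,194),(497,218),(403,242))])
```

```text
lid [528.58262356 292.70011458] 87.4252617055408
lug axis deg 67.45787334719874 [[95.0, 61.0], [100.0, 63.0], [101.0, 64.0], [100.0, 66.0], [101.0, 68.0], [100.0, 69.0], [102.0, 71.0], [101.0, 72.0], [98.0, 73.0], [95.0, 73.0], [94.0, -118.0], [98.0, -119.0], [100.0, -118.0], [101.0, -116.0], [100.0, -115.0], [101.0, -113.0], [100.0, -112.0], [102.0, -110.0], [101.0, -109.0], [95.0, -107.0], [92.0, -107.0]]
bar ((527.6803588867188, 289.1144714355469), (86.32355499267578, 8.848835945129395), 67.32201385498047)
spraytop [ 756.16394708 -179.67746769  160.        ]
hub [761.0072682   28.14928631  40.        ]
box [747.0057217  143.35861164  60.        ]
orange [ 442.14826445 -155.32046278   50.        ]
red [ 437.80801291 -253.98006111   50.        ]
green [ 695.15129783 -272.5075362    50.        ]
charger corners [[558.9, -176.6], [608.3, -404.7], [551.5, -410.8], [500.0, -188.4]]
```

View pics/c1.png

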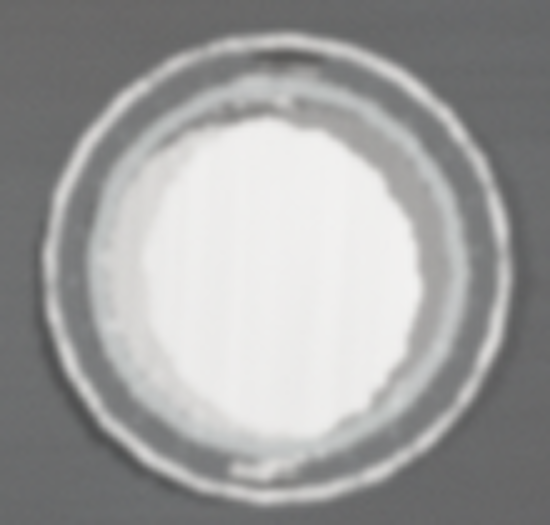

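View pics/c2.png

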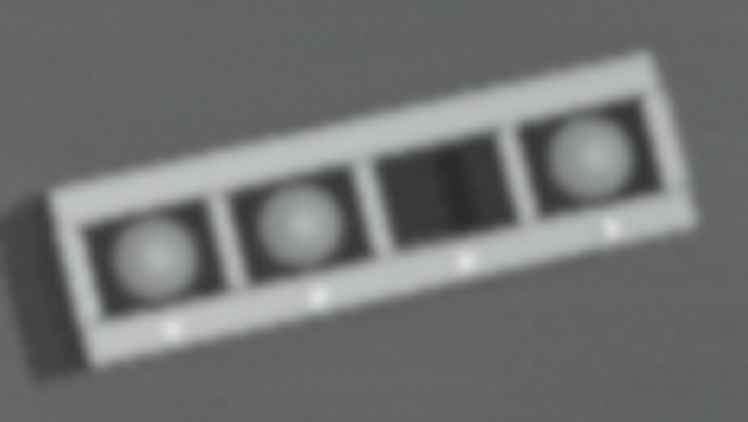

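The canister crop shows slots at about (290,55) and (262,467), so its x axis is nearly along world x. The charger crop shows packs in bays 3, 2 and 0 and an empty bay 1, with the white dots facing the robot.

Run:
```python
from h import *
im=cv2.imread("pics/top0.png"); g=cv2.cvtColor(im,cv2.COLOR_BGR2GRAY)
f=lambda u,v,z:at("top",u,v,z)[:2]
# charger
x0,y0=385,180
m=(g[y0:255,x0:510]>125).astype(np.uint8)
c=max(cv2.findContours(m,0,2)[0],key=cv2.contourArea)
q=np.array([f(u+x0,v+y0,64) for u,v in c[:,0]],np.float32); print("charger",cv2.minAreaRect(q))
m=cv2.morphologyEx(((g>110)&(g<190)).astype(np.uint8)[y0:255,x0:510],cv2.MORPH_OPEN,np.ones((5,5)))
hc=cv2.HoughCircles(cv2.resize(g[y0:255,x0:510],None,fx=4,fy=4,interpolation=2),3,2,60,param1=100,param2=20,minRadius=18,maxRadius=34)
for u,v,r in (hc[0] if hc is not None else []): print("dome",u/4+x0,v/4+y0,r, f(u/4+x0,v/4+y0,67))
for u,v in((155,257),(301,223),(590,157)): print("manual dome",f(390+u/6.5,185+v/6.5,68))
# canister outer rim from crop: bright ring
cen=np.array([314,233.5]); P=[]
gf=cv2.GaussianBlur(g,(3,3),0).astype(np.float32)
for t in np.radians(np.arange(0,360,4)):
    rr=np.arange(40,52,.25); u=cen[0]+rr*np.cos(t); v=cen[1]+rr*np.sin(t)
    val=cv2.remap(gf,u.astype(np.float32)[None],v.astype(np.float32)[None],1)[0]; k=val.argmax(); P.append(f(u[k],v[k],78))
P=np.array(P)
for i in range(3):
    x=np.linalg.lstsq(np.c_[2*P,np.ones(len(P))],(P**2).sum(1),rcond=None)[0]; r=np.sqrt(x[2]+x[:2]@x[:2]); e=abs(np.linalg.norm(P-x[:2],axis=1)-r); P=P[e<3]
print("can",x[:2],r,len(P))
for u,v in((290,55),(262,467)): p=f(258+u/5,180+v/5,73)-x[:2]; print(np.linalg.norm(p),np.degrees(np.arctan2(p[1],p[0])))
print([ (d,[int(cv2.remap(gf,np.float32([[w[0]]]),np.float32([[w[1]]]),1)[0,0]) for a in range(-24,28,4) for w in [proj("top",[x[0]+98*np.cos(np.radians(a+d)),x[1]+98*np.sin(np.radians(a+d)),76])]]) for d in(0,180)])
```

```text
charger ((557.3924560546875, -294.4776306152344), (67.2962417602539, 227.916748046875), 11.690703392028809)
dome 411.25 224.75 32.8 [ 539.8163111  -208.82026392]
dome 456.75 215.25 32.8 [ 559.78560448 -316.19173523]
dome 431.25 220.25 32.8 [ 549.34974481 -256.02842977]
dome 475.25 210.25 32.8 [ 570.5870067  -360.04087063]
dome 490.75 215.25 21.6 [ 558.06136452 -395.59549596]
dome 410.25 209.25 32.8 [ 576.26839711 -207.92131028]
dome 458.25 199.25 32.8 [ 597.38564541 -321.57211583]
dome 478.25 225.25 32.8 [ 535.29193046 -365.15607563]
dome 426.25 243.75 32.8 [ 494.79025152 -241.9817387 ]
dome 456.25 230.75 30.6 [ 523.5538976  -313.23470089]
dome 395.75 237.75 30.4 [ 510.23484997 -171.45223394]
dome 484.25 198.25 25.6 [ 598.39773044 -382.6373164 ]
manual dome [ 540.13963896 -214.74084627]
manual dome [ 551.25216209 -267.73716695]
manual dome [ 572.81242617 -372.77691388]
can [525.71360475  21.58198512] 105.176433512525 87
98.41676691519622 -5.12855371232652
93.90964240553939 175.17580900686443
[(0, [127, 125, 126, 113, 106, 98, 102, 113, 126, 123, 123, 124, 122]), (180, [123, 122, 130, 170, 175, 177, 147, 139, 127, 126, 128, 129, 127])]
```

```bash
cat >> h.py <<'E'
def to(x=None,y=None,z=None,yaw=None):
    "units of slide (tool axes as now) and spin from the measured pose to a target"
    s=env.state(); p=s["ee_pos"]; t=np.array([a if a is not None else b for a,b in zip((x,y,z),p)])
    a=np.radians(s["ee_rot"][2]); X=np.array([np.cos(a),np.sin(a),0]); Y=np.array([np.sin(a),-np.cos(a),0])
    d=t-p; sp=0 if yaw is None else -((yaw-s["ee_rot"][2]+180)%360-180)/8
    print("slide",np.round([d@X/30,d@Y/30,-d[2]/30],3),"spin",round(sp,3),"| pos",p.round(1),"rot",s["ee_rot"].round(1),"F",s["force"].round(1),"w",round(s["gripper_width"],1),"gf",round(s["gripper_force"],1),"t",round(s["time_s"],1))
E
python3 -m jog '{"jaw":[0,0,0,0,0,0,0,0,0,0],"slide":[[0.9,-0.4,0],[0.9,-0.4,0],[0.9,-0.4,0],[0.9,-0.4,0],[0.9,-0.4,0],[0.9,-0.4,0],[0.9,-0.4,0],[0.9,-0.4,0],[0.9,-0.4,0],[0.9,-0.4,0]],"spin":[0,0,0,0,0,0,0,0,0,0]}' 25
python3 -m jog '{"jaw":[0,0,0,0,0,0,0,0,0,0],"slide":[[0,0,0],[0,0,0],[0,0,0],[0,0,0],[0,0,0],[0,0,0],[0,0,0],[0,0,0],[0,0,0],[0,0,0]],"spin":[-1,-1,-1,-1,-1,-1,-1,-1,-1,-1]}'
python3 -m jog '{"jaw":[0,0],"slide":[[0,0,0],[0,0,0]],"spin":[-0.2,0]}'
python3 -c "
from h import *
to(540.6,-214.9,110,101.7)"
```

```text
time_s: 1.1
ee_pos: [409.1, -335.1, 213.6]
ee_rot: [-180.0, 0.0, 19.9]
force: [0.7, 0.2, 0.4]
gripper_width: 14.0
gripper_force: 0.0
time_s: 2.1
ee_pos: [408.3, -335.9, 213.5]
ee_rot: [-180.0, -0.0, 100.2]
force: [-1.2, -1.0, -0.8]
gripper_width: 0.7
gripper_force: 0.0
time_s: 2.3
ee_pos: [408.4, -336.0, 213.7]
ee_rot: [-180.0, -0.0, 101.3]
force: [0.2, 0.3, 0.5]
gripper_width: 0.3
gripper_force: 0.0
slide [3.092 5.114 3.457] spin -0.044 | pos [ 408.4 -336.   213.7] rot [-180.    -0.   101.3] F [0.2 0.3 0.5] w 0.3 gf 0.0 t 2.3
```

```bash
python3 -m jog '{"jaw":[0,0,0,0,0,0,0,0,0,0],"slide":[[0.52,0.85,0],[0.52,0.85,0],[0.52,0.85,0],[0.52,0.85,0],[0.52,0.85,0],[0.5,0.86,0.9],[0,0,0.9],[0,0,0.9],[0,0,0.75],[0,0,0]],"spin":[-0.04,0,0,0,0,0,0,0,0,0]}'
python3 -c "
from h import *
to(540.6,-214.9,75,101.7)"
```

```text
time_s: 3.3
ee_pos: [537.5, -212.8, 107.2]
ee_rot: [-179.6, -0.2, 101.7]
force: [-0.2, 0.6, -0.0]
gripper_width: 0.3
gripper_force: 0.0
slide [-0.088  0.086  1.072] spin -0.001 | pos [ 537.5 -212.8  107.2] rot [-179.6   -0.2  101.7] F [-0.2  0.6 -0. ] w 0.3 gf 0.0 t 3.3
```

```bash
python3 -m jog '{"jaw":[0,0,0,0],"slide":[[-0.07,0.07,0.9],[0,0,0.15],[0,0,0],[0,0,0]],"spin":[0,0,0,0]}'
python3 -m jog '{"jaw":[0,0,0,0,0],"slide":[[0,0,0.1],[0,0,0.1],[0,0,0.05],[0,0,0],[0,0,0]],"spin":[0,0,0,0,0]}'
python3 -c "
from h import *
to(540.6,-214.9,67,101.7)"
```

```text
time_s: 3.7
ee_pos: [543.0, -215.9, 80.4]
ee_rot: [179.9, 0.1, 101.8]
force: [0.6, -1.2, -0.8]
gripper_width: 0.7
gripper_force: 0.0
time_s: 4.2
ee_pos: [542.3, -215.6, 71.5]
ee_rot: [180.0, 0.0, 101.8]
force: [0.2, 1.2, -1.1]
gripper_width: 0.0
gripper_force: 0.0
slide [ 0.033 -0.049  0.149] spin 0.011 | pos [ 542.3 -215.6   71.5] rot [180.    0.  101.8] F [ 0.2  1.2 -1.1] w 0.0 gf 0.0 t 4.2
```

```bash
python3 -m jog '{"jaw":[0,0,0,0],"slide":[[0,0,0.08],[0,0,0.08],[0,0,0],[0,0,0]],"spin":[0,0,0,0]}'
python3 -m jog '{"jaw":[0,0,0],"slide":[[0,0,0.05],[0,0,0],[0,0,0]],"spin":[0,0,0]}'
```

```text
time_s: 4.6
ee_pos: [542.6, -215.7, 67.3]
ee_rot: [179.9, 0.0, 101.8]
force: [-0.7, -0.4, 6.3]
gripper_width: 0.3
gripper_force: 2.6
time_s: 4.9
ee_pos: [542.9, -215.8, 67.2]
ee_rot: [179.9, 0.1, 101.8]
force: [-2.4, 0.5, 13.3]
gripper_width: 0.6
gripper_force: 6.4
```

```bash
python3 -m jog '{"jaw":[0,0,0,0,0,91,91,91,91,91],"slide":[[0,0,-0.3],[0,0,-0.5],[0,-0.06,-0.7],[0,0,0],[0,0,0],[0,0,0],[0,0,0],[0,0,0],[0,0,0],[0,0,0]],"spin":[0,0,0,0,0,0,0,0,0,0]}'
python3 - <<'E'
from h import *
to(540.6,-214.9,69,101.7)
im=snap("scene","pics/s1.png"); c=cv2.cvtColor(im,4)[180:310,110:310]; cv2.imwrite("pics/s1c.png",cv2.resize(c,None,fx=3,fy=3,interpolation=2))
E
```

```text
time_s: 5.9
ee_pos: [540.4, -215.9, 109.9]
ee_rot: [-180.0, -0.0, 101.8]
force: [-0.1, -1.3, -0.1]
gripper_width: 37.6
gripper_force: 0.0
slide [0.032 0.012 1.364] spin 0.012 | pos [ 540.4 -215.9  109.9] rot [-180.    -0.   101.8] F [-0.1 -1.3 -0.1] w 37.6 gf 0.0 t 5.9
```

View pics/s1c.png

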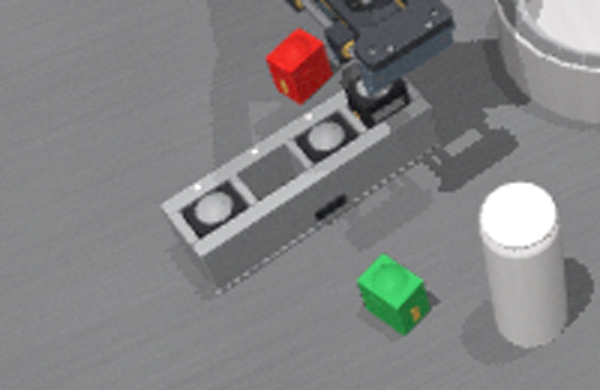

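The crop shows the bay 3 pack standing up under the gripper at about (380,100). The bay 2 and bay 0 packs are still latched at (325,135) and (213,208).

```bash
python3 -m jog '{"jaw":[70,70,70,70,70,70,70,70,70,70],"slide":[[0,0,0],[0,0,0],[0,0,0],[0,0,0],[0,0,0],[0.03,0,0.7],[0,0,0.6],[0,0,0],[0,0,0],[0,0,0]],"spin":[0,0,0,0,0,0,0,0,0,0]}'
python3 -m jog '{"jaw":[25,25,25,25,25,25,25,25,25,25],"slide":[[0,0,0],[0,0,0],[0,0,0],[0,0,0],[0,0,0],[0,0,0],[0,0,0],[0,0,0],[0,0,0],[0,0,0]],"spin":[0,0,0,0,0,0,0,0,0,0]}' 30
python3 -c "
from h import *
to(540.6,-214.9,69,101.7)"
```

```text
time_s: 6.95
ee_pos: [541.0, -215.4, 72.2]
ee_rot: [179.9, 0.1, 101.8]
force: [-0.1, 0.0, 0.2]
gripper_width: 70.2
gripper_force: 0.0
time_s: 7.95
ee_pos: [540.4, -215.1, 71.2]
ee_rot: [180.0, 0.0, 101.8]
force: [-0.7, -0.9, 1.2]
gripper_width: 32.2
gripper_force: 30.0
slide [0.004 0.008 0.074] spin 0.011 | pos [ 540.4 -215.1   71.2] rot [180.    0.  101.8] F [-0.7 -0.9  1.2] w 32.2 gf 30.0 t 8.0
```

```bash
python3 -m jog '{"jaw":[25,25,25,25,25,25,25,25,25,25],"slide":[[0,0,-0.7],[0,0,-0.9],[0,0,-0.9],[0.9,0.26,0],[0.9,0.26,0],[0.9,0.26,0],[0.9,0.26,0],[0.9,0.26,0],[0.9,0.26,0],[0.9,0.26,0]],"spin":[0,0,0,0,0,0,0,0,0,0]}'
python3 -m jog '{"jaw":[25,25,25,25],"slide":[[0.9,0.26,0],[0.6,0.2,0],[0,0,0],[0,0,0]],"spin":[0,0,0,0]}'
python3 -c "
from h import *
to(560,28.7,38,101.7)"
```

```text
time_s: 8.95
ee_pos: [554.7, -17.7, 145.7]
ee_rot: [-180.0, -0.0, 101.8]
force: [0.2, 0.2, -1.1]
gripper_width: 32.0
gripper_force: 30.0
time_s: 9.35
ee_pos: [559.1, 27.9, 145.8]
ee_rot: [-179.9, 0.0, 101.9]
force: [0.2, 0.1, -0.6]
gripper_width: 31.9
gripper_force: 30.0
slide [0.02  0.035 3.593] spin 0.019 | pos [559.1  27.9 145.8] rot [-179.9    0.   101.9] F [ 0.2  0.1 -0.6] w 31.9 gf 30.0 t 9.3
```

```bash
python3 -m jog '{"jaw":[25,25,25,25,25,25,25,25],"slide":[[0,0,0.8],[0,0,0.9],[0,0,0.8],[0,0,0.6],[0,0,0.3],[0,0,0.15],[0,0,0],[0,0,0]],"spin":[0,0,0,0,0,0,0,0]}'
python3 -m jog '{"jaw":[44,44,44,44,44,44,44,44,44,44],"slide":[[0,0,0],[0,0,0],[0,0,0],[0,0,0],[0,0,0],[0,0,-0.6],[0,0,-0.9],[0,0,-0.9],[0,0,-0.9],[0,0,0]],"spin":[0,0,0,0,0,0,0,0,0,0]}'
python3 -c "
from h import *
to(551.5,-267.8,145,101.7)"
```

```text
time_s: 10.15
ee_pos: [560.2, 27.7, 40.5]
ee_rot: [179.9, 0.0, 101.8]
force: [0.1, -0.3, -1.6]
gripper_width: 31.9
gripper_force: 30.0
time_s: 11.15
ee_pos: [562.0, 28.1, 142.5]
ee_rot: [179.5, 0.1, 101.8]
force: [0.2, 0.3, 1.1]
gripper_width: 44.0
gripper_force: 0.0
slide [-9.584 -2.358 -0.084] spin 0.011 | pos [562.   28.1 142.5] rot [1.795e+02 1.000e-01 1.018e+02] F [0.2 0.3 1.1] w 44.0 gf 0.0 t 11.2
```

```bash
python3 -m jog '{"jaw":[0,0,0,0,0,0,0,0,0,0],"slide":[[-0.96,-0.235,0],[-0.96,-0.235,0],[-0.96,-0.235,0],[-0.96,-0.235,0],[-0.96,-0.235,0],[-0.96,-0.235,0],[-0.96,-0.235,0],[-0.96,-0.235,0],[-0.96,-0.235,0],[-0.95,-0.24,0]],"spin":[0,0,0,0,0,0,0,0,0,0]}'
python3 -m jog '{"jaw":[0,0,0,0,0,0],"slide":[[0,0,0.5],[0,0,0.7],[0,0,0.7],[0,0,0.3],[0,0,0],[0,0,0]],"spin":[0,0,0,0,0,0]}'
python3 -c "
from h import *
to(551.5,-267.8,68,101.7)"
```

```text
time_s: 12.15
ee_pos: [548.4, -269.0, 137.4]
ee_rot: [-179.9, -0.1, 101.8]
force: [0.7, -0.7, 0.2]
gripper_width: 0.3
gripper_force: 0.0
time_s: 12.75
ee_pos: [549.0, -267.8, 73.3]
ee_rot: [-180.0, -0.0, 101.8]
force: [-0.8, 0.8, 4.5]
gripper_width: 0.2
gripper_force: 1.9
slide [-0.016  0.081  0.176] spin 0.012 | pos [ 549.  -267.8   73.3] rot [-180.    -0.   101.8] F [-0.8  0.8  4.5] w 0.2 gf 1.9 t 12.8
```

```bash
python3 -m jog '{"jaw":[0,0,0,0],"slide":[[0,0,0.1],[0,0,0.06],[0,0,0],[0,0,0]],"spin":[0,0,0,0]}'
python3 -m jog '{"jaw":[0,0,0],"slide":[[0,0,0.05],[0,0,0],[0,0,0]],"spin":[0,0,0]}'
```

```text
time_s: 13.15
ee_pos: [549.2, -268.0, 68.5]
ee_rot: [180.0, 0.0, 101.8]
force: [-1.4, 1.5, 5.0]
gripper_width: 0.3
gripper_force: 2.2
time_s: 13.45
ee_pos: [549.0, -267.9, 67.6]
ee_rot: [180.0, 0.0, 101.8]
force: [-3.1, 2.2, 10.2]
gripper_width: 0.4
gripper_force: 5.0
```

Bay 2 is at its stop. I release it, open, descend and grip.

```bash
python3 -m jog '{"jaw":[0,0,0,0,70,70,70,70,70,70],"slide":[[0,0,-0.3],[0,0,-0.5],[0,0.07,-0.7],[0,0,0],[0,0,0],[0,0,0],[0,0,0],[0,0,0],[0,0,0],[0,0,0]],"spin":[0,0,0,0,0,0,0,0,0,0]}'
python3 -m jog '{"jaw":[70,70,70,70,70,70,70,70],"slide":[[0,0,0],[0,0,0],[0,0,0],[0,0,0],[0,0,0.7],[0,0,0.65],[0,0,0],[0,0,0]],"spin":[0,0,0,0,0,0,0,0]}'
python3 -m jog '{"jaw":[25,25,25,25,25,25,25,25,25,25],"slide":[[0,0,0],[0,0,0],[0,0,0],[0,0,0],[0,0,0],[0,0,0],[0,0,0],[0,0,0],[0,0,0],[0,0,-0.6]],"spin":[0,0,0,0,0,0,0,0,0,0]}' 30
python3 -m jog '{"jaw":[25,25,25,25,25],"slide":[[0,0,-0.9],[0,0,-0.9],[0,0,0],[0,0,0],[0,0,0]],"spin":[0,0,0,0,0]}'
python3 -c "
from h import *
to(506.5,-9,145,101.7)"
```

```text
time_s: 14.45
ee_pos: [551.1, -267.6, 111.1]
ee_rot: [-180.0, -0.0, 101.8]
force: [0.4, 0.4, -0.6]
gripper_width: 45.3
gripper_force: 0.0
time_s: 15.25
ee_pos: [551.2, -267.7, 71.0]
ee_rot: [-180.0, -0.0, 101.8]
force: [0.8, 0.1, -0.2]
gripper_width: 69.7
gripper_force: 0.0
time_s: 16.25
ee_pos: [550.1, -266.7, 86.6]
ee_rot: [-179.8, -0.2, 101.8]
force: [0.4, 0.3, -1.1]
gripper_width: 31.7
gripper_force: 30.0
time_s: 16.75
ee_pos: [550.0, -267.1, 141.0]
ee_rot: [-179.8, -0.1, 101.8]
force: [0.3, -0.6, -2.0]
gripper_width: 32.0
gripper_force: 30.0
slide [ 8.718  0.338 -0.133] spin 0.011 | pos [ 550.  -267.1  141. ] rot [-1.798e+02 -1.000e-01  1.018e+02] F [ 0.3 -0.6 -2. ] w 32.0 gf 30.0 t 16.8
```

```bash
python3 -m jog '{"jaw":[25,25,25,25,25,25,25,25,25,25],"slide":[[0.9,0.03,-0.15],[0.9,0.03,0],[0.9,0.03,0],[0.9,0.03,0],[0.9,0.03,0],[0.9,0.03,0],[0.9,0.03,0],[0.9,0.03,0],[0.9,0.03,0],[0.6,0.05,0]],"spin":[0,0,0,0,0,0,0,0,0,0]}'
python3 -m jog '{"jaw":[25,25],"slide":[[0,0,0],[0,0,0]],"spin":[0,0]}'
python3 -c "
from h import *
to(506.5,-9,38,101.7)"
```

```text
time_s: 17.75
ee_pos: [505.5, -8.6, 145.7]
ee_rot: [-179.8, -0.1, 101.8]
force: [0.2, -0.6, -1.8]
gripper_width: 31.8
gripper_force: 30.0
time_s: 17.95
ee_pos: [506.6, -10.3, 146.3]
ee_rot: [-179.9, 0.0, 101.8]
force: [0.5, -0.1, -0.5]
gripper_width: 31.9
gripper_force: 30.0
slide [0.042 0.005 3.609] spin 0.019 | pos [506.6 -10.3 146.3] rot [-179.9    0.   101.8] F [ 0.5 -0.1 -0.5] w 31.9 gf 30.0 t 17.9
```

```bash
python3 -m jog '{"jaw":[25,25,25,25,25,25,25,25],"slide":[[0.03,0,0.8],[0,0,0.9],[0,0,0.8],[0,0,0.6],[0,0,0.3],[0,0,0.15],[0,0,0],[0,0,0]],"spin":[0,0,0,0,0,0,0,0]}'
python3 -m jog '{"jaw":[42,42,42,42,42,42,42,42,42,42],"slide":[[0,0,0],[0,0,0],[0,0,0],[0,0,0],[0,0,0],[0,0,-0.6],[0,0,-0.9],[0,0,-0.9],[0,0,-0.9],[0,0,0]],"spin":[0,0,0,0,0,0,0,0,0,0]}'
python3 - <<'E'
from h import *
to(573.5,-373.5,145,101.7)
im=snap("scene","pics/s2.png"); cv2.imwrite("pics/s2c.png",cv2.resize(cv2.cvtColor(im,4)[130:310,130:360],None,fx=3,fy=3,interpolation=2))
E
```

```text
time_s: 18.75
ee_pos: [507.7, -9.6, 41.5]
ee_rot: [179.9, 0.0, 101.8]
force: [0.3, 0.5, -0.9]
gripper_width: 31.9
gripper_force: 30.0
time_s: 19.75
ee_pos: [509.5, -9.3, 143.4]
ee_rot: [179.6, 0.1, 101.8]
force: [0.5, 1.1, -0.4]
gripper_width: 42.0
gripper_force: 0.0
slide [-12.318  -0.394  -0.054] spin 0.012 | pos [509.5  -9.3 143.4] rot [1.796e+02 1.000e-01 1.018e+02] F [ 0.5  1.1 -0.4] w 42.0 gf 0.0 t 19.8
```

View pics/s2c.png

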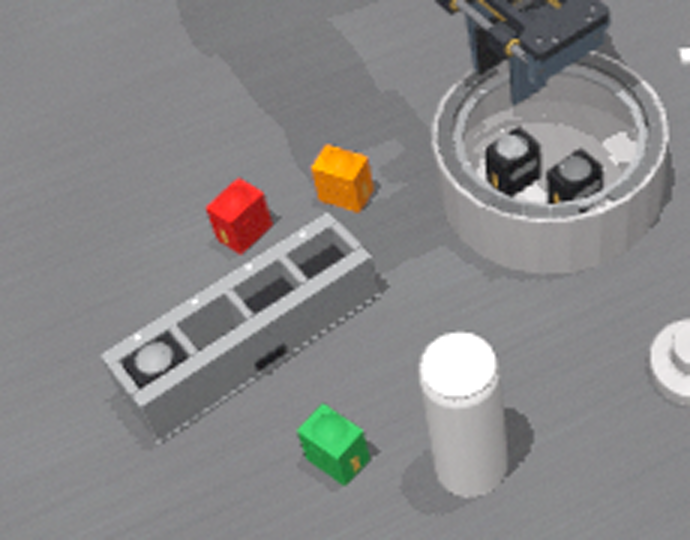

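Both packs stand upright in the canister at about (512,160) and (577,180) in the crop. The last pack is in bay 0 at (155,357).

```bash
python3 -m jog '{"jaw":[0,0,0,0,0,0,0,0,0,0],"slide":[[-0.95,-0.03,0],[-0.95,-0.03,0],[-0.95,-0.03,0],[-0.95,-0.03,0],[-0.95,-0.03,0],[-0.95,-0.03,0],[-0.95,-0.03,0],[-0.95,-0.03,0],[-0.95,-0.03,0],[-0.95,-0.03,0]],"spin":[0,0,0,0,0,0,0,0,0,0]}'
python3 -m jog '{"jaw":[0,0,0,0,0,0],"slide":[[-0.95,-0.03,0],[-0.95,-0.03,0],[-0.85,-0.03,0],[0,0,0],[0,0,0],[0,0,0]],"spin":[0,0,0,0,0,0]}'
python3 -c "
from h import *
to(573.5,-373.5,75,101.7)"
```

```text
time_s: 20.8
ee_pos: [555.6, -290.8, 137.9]
ee_rot: [-179.9, -0.1, 101.8]
force: [0.2, 0.0, -0.1]
gripper_width: 0.6
gripper_force: 0.0
time_s: 21.4
ee_pos: [570.1, -370.2, 138.8]
ee_rot: [-179.9, -0.1, 101.8]
force: [-0.4, -0.3, 0.6]
gripper_width: 0.2
gripper_force: 0.0
slide [-0.132  0.088  2.128] spin 0.015 | pos [ 570.1 -370.2  138.8] rot [-1.799e+02 -1.000e-01  1.018e+02] F [-0.4 -0.3  0.6] w 0.2 gf 0.0 t 21.4
```

```bash
python3 -m jog '{"jaw":[0,0,0,0,0,0],"slide":[[-0.11,0.08,0.5],[0,0,0.7],[0,0,0.7],[0,0,0.2],[0,0,0],[0,0,0]],"spin":[0,0,0,0,0,0]}'
python3 -m jog '{"jaw":[0,0,0,0],"slide":[[0,0,0.1],[0,0,0.1],[0,0,0],[0,0,0]],"spin":[0,0,0,0]}'
python3 -m jog '{"jaw":[0,0,0],"slide":[[0,0,0.05],[0,0,0],[0,0,0]],"spin":[0,0,0]}'
```

```text
time_s: 22.0
ee_pos: [574.2, -374.2, 77.5]
ee_rot: [180.0, 0.1, 101.8]
force: [-1.0, 0.6, 0.0]
gripper_width: 0.6
gripper_force: 0.0
time_s: 22.4
ee_pos: [573.7, -374.2, 71.0]
ee_rot: [180.0, 0.0, 101.8]
force: [0.6, 0.2, 0.0]
gripper_width: 0.3
gripper_force: 0.0
time_s: 22.7
ee_pos: [573.9, -374.4, 70.2]
ee_rot: [180.0, 0.1, 101.8]
force: [-0.0, 1.1, 4.8]
gripper_width: 0.6
gripper_force: 2.1
```

```bash
python3 -m jog '{"jaw":[0,0,0,0],"slide":[[0,0,0.1],[0,0,0.03],[0,0,0],[0,0,0]],"spin":[0,0,0,0]}'
python3 -m jog '{"jaw":[0,0],"slide":[[0,0,0.03],[0,0,0]],"spin":[0,0]}'
```

```text
time_s: 23.1
ee_pos: [574.1, -374.5, 67.3]
ee_rot: [179.9, 0.1, 101.8]
force: [-1.8, 1.2, 9.3]
gripper_width: 0.6
gripper_force: 4.6
time_s: 23.3
ee_pos: [574.2, -374.5, 67.2]
ee_rot: [179.9, 0.1, 101.8]
force: [-3.4, 2.2, 12.1]
gripper_width: 0.1
gripper_force: 6.3
```

```bash
python3 -m jog '{"jaw":[0,0,0,0,70,70,70,70,70,70],"slide":[[0,0,-0.3],[0,0,-0.5],[0.03,0,-0.7],[0,0,0],[0,0,0],[0,0,0],[0,0,0],[0,0,0],[0,0,0],[0,0,0]],"spin":[0,0,0,0,0,0,0,0,0,0]}'
python3 -m jog '{"jaw":[70,70,70,70,70,70,70,70],"slide":[[0,0,0],[0,0,0],[0,0,0],[0,0,0],[0,0,0.7],[0,0,0.65],[0,0,0],[0,0,0]],"spin":[0,0,0,0,0,0,0,0]}'
python3 -m jog '{"jaw":[25,25,25,25,25,25,25,25,25,25],"slide":[[0,0,0],[0,0,0],[0,0,0],[0,0,0],[0,0,0],[0,0,0],[0,0,0],[0,0,0],[0,0,0],[0,0,-0.6]],"spin":[0,0,0,0,0,0,0,0,0,0]}' 30
python3 -m jog '{"jaw":[25,25,25,25,25],"slide":[[0,0,-0.9],[0,0,-0.9],[0,0,-0.1],[0,0,0],[0,0,0]],"spin":[0,0,0,0,0]}'
python3 -c "
from h import *
to(495.9,42,145,101.7)"
```

```text
time_s: 24.3
ee_pos: [573.4, -373.3, 109.3]
ee_rot: [-180.0, -0.0, 101.8]
force: [0.1, -1.4, -0.2]
gripper_width: 45.9
gripper_force: 0.0
time_s: 25.1
ee_pos: [573.6, -373.3, 69.2]
ee_rot: [-180.0, -0.0, 101.8]
force: [0.3, 0.3, -0.1]
gripper_width: 69.6
gripper_force: 0.0
time_s: 26.1
ee_pos: [572.2, -372.1, 84.3]
ee_rot: [-179.8, -0.2, 101.8]
force: [0.7, -0.1, -1.3]
gripper_width: 32.0
gripper_force: 30.0
time_s: 26.6
ee_pos: [572.5, -372.7, 142.0]
ee_rot: [-179.9, -0.1, 101.8]
force: [0.1, -0.5, -2.0]
gripper_width: 31.7
gripper_force: 30.0
slide [14.052  0.324 -0.099] spin 0.011 | pos [ 572.5 -372.7  142. ] rot [-1.799e+02 -1.000e-01  1.018e+02] F [ 0.1 -0.5 -2. ] w 31.7 gf 30.0 t 26.6
```

```bash
python3 -m jog '{"jaw":[25,25,25,25,25,25,25,25,25,25],"slide":[[0.94,0.02,-0.15],[0.94,0.02,0],[0.94,0.02,0],[0.94,0.02,0],[0.94,0.02,0],[0.94,0.02,0],[0.94,0.02,0],[0.94,0.02,0],[0.94,0.02,0],[0.94,0.02,0]],"spin":[0,0,0,0,0,0,0,0,0,0]}'
python3 -m jog '{"jaw":[25,25,25,25,25,25,25],"slide":[[0.94,0.02,0],[0.94,0.02,0],[0.94,0.02,0],[0.94,0.02,0],[0.9,0.05,0],[0,0,0],[0,0,0]],"spin":[0,0,0,0,0,0,0]}'
python3 -c "
from h import *
to(495.9,42,36,101.7)"
```

```text
time_s: 27.6
ee_pos: [520.3, -94.7, 146.8]
ee_rot: [-179.8, -0.1, 101.8]
force: [1.7, 0.2, -0.8]
gripper_width: 32.1
gripper_force: 30.0
time_s: 28.3
ee_pos: [496.1, 41.8, 147.3]
ee_rot: [-179.9, 0.0, 101.9]
force: [-0.5, -1.0, -0.7]
gripper_width: 31.6
gripper_force: 30.0
slide [ 0.009 -0.006  3.71 ] spin 0.022 | pos [496.1  41.8 147.3] rot [-179.9    0.   101.9] F [-0.5 -1.  -0.7] w 31.6 gf 30.0 t 28.3
```

```bash
python3 -m jog '{"jaw":[25,25,25,25,25,25,25,25],"slide":[[0,0,0.8],[0,0,0.9],[0,0,0.8],[0,0,0.7],[0,0,0.3],[0,0,0.15],[0,0,0],[0,0,0]],"spin":[0,0,0,0,0,0,0,0]}'
python3 -m jog '{"jaw":[42,42,42,42,42,42,42,42,42,42],"slide":[[0,0,0],[0,0,0],[0,0,0],[0,0,0],[0,0,0],[0,0,-0.6],[0,0,-0.9],[0,0,-0.9],[0,0,-0.9],[0,0,-0.9]],"spin":[0,0,0,0,0,0,0,0,0,0]}'
python3 -m jog '{"jaw":[60,60,60,60,60,60,60,60,60,60],"slide":[[0,-1,-0.5],[0,-1,-0.5],[0,-1,0],[0,-1,0],[0,-0.5,0],[0,0,0],[0,0,0],[0,0,0],[0,0,0],[0,0,0]],"spin":[-1,-1,-1,-1,-1,-1,-1,-1,-1,-1]}'
cat > lid.py <<'E'
from h import *
im=cv2.cvtColor(snap("top","pics/tl.png"),4)
hsv=cv2.cvtColor(im,cv2.COLOR_BGR2HSV); g=cv2.cvtColor(im,6)
m=((hsv[...,2]>170)&(hsv[...,1]<60)).astype(np.uint8)
cs=[c for c in cv2.findContours(m,0,2)[0] if 2500<cv2.contourArea(c)<6500 and 100<c[:,0,0].mean()<270 and c[:,0,1].mean()<330]
print(len(cs),[(cv2.contourArea(c),c[:,0].mean(0)) for c in cs])
c=cs[0]
pts=np.array([at("top",u,v,6)[:2] for u,v in c[:,0]]); ctr=pts.mean(0)
for i in range(6):
    r=np.linalg.norm(pts-ctr,axis=1); s=pts[(r<91)]
    x=np.linalg.lstsq(np.c_[2*s,np.ones(len(s))],(s**2).sum(1),rcond=None)[0]; ctr=x[:2]
r=pts-ctr; d=np.linalg.norm(r,axis=1); an=np.arctan2(r[:,1],r[:,0]); w=d>94
print("lid",ctr,np.sqrt(x[2]+ctr@ctr),"lug axis",np.degrees(np.angle(np.exp(2j*an[w]).mean())/2),w.sum())
x0,y0,bw,bh=cv2.boundingRect(c); k=np.zeros_like(g); cv2.drawContours(k,[c],-1,255,-1)
b=((g<90)&(k>0)).astype(np.uint8); q=max(cv2.findContours(b,0,2)[0],key=cv2.contourArea)
print("bar",cv2.minAreaRect(np.array([at("top",u,v,40)[:2] for u,v in q[:,0]],np.float32)))
E
python3 lid.py; python3 -c "
from h import *
to()
im=cv2.imread('pics/tl.png'); cv2.imwrite('pics/tlc.png',cv2.resize(im[100:300,140:380],None,fx=3,fy=3,interpolation=2))"
```

```text
time_s: 29.1
ee_pos: [497.7, 41.4, 39.8]
ee_rot: [179.9, 0.0, 101.8]
force: [-0.6, 0.2, -1.3]
gripper_width: 32.1
gripper_force: 30.0
time_s: 30.1
ee_pos: [496.8, 41.7, 166.1]
ee_rot: [-180.0, 0.0, 101.8]
force: [-0.1, 0.3, 0.2]
gripper_width: 42.1
gripper_force: 0.0
time_s: 31.1
ee_pos: [377.5, -16.6, 195.1]
ee_rot: [-180.0, 0.0, -177.9]
force: [-0.3, 0.3, -0.5]
gripper_width: 60.1
gripper_force: 0.0
1 [(3976.5, array([196.97029703, 253.25742574]))]
lid [484.65889095 310.54049667] 86.91157395751816 lug axis 67.82023469068463 15
bar ((484.56939697265625, 306.41741943359375), (89.57061004638672, 12.738466262817383), 67.44049072265625)
slide [ 0.  0. -0.] spin 0 | pos [377.6 -16.6 195.1] rot [-180.     0.  -177.7] F [ 0.4 -1.2  0.7] w 60.1 gf 0.0 t 31.1
```

View pics/tlc.png

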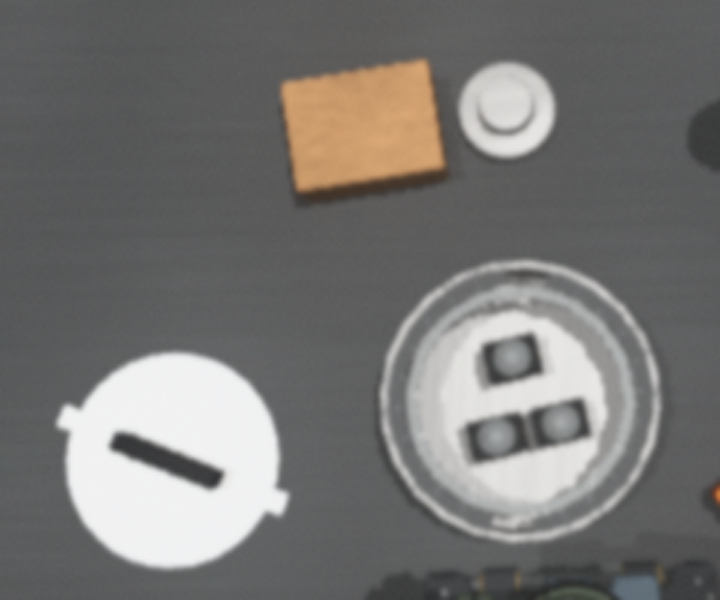

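The crop shows three packs standing in the canister at (513,357), (497,437) and (560,421). The lid has been knocked to about (172,460), which is world (484.6,310), with its axis at 67.6°.

```bash
python3 -m jog '{"jaw":[50,50,50,50,50,50,50,50,50,50],"slide":[[0,0,0],[0,0,0],[0,0,0],[0,0,0],[0,0,0],[0,0,0],[0,0,0],[0,0,0],[0,0,0],[0,0,0]],"spin":[-1,-1,-1,-1,-1,-1,-1,-1,-0.12,0]}'
python3 -c "
from h import *
to(484.6,310,80,-112.4)"
```

```text
time_s: 32.15
ee_pos: [375.1, 28.4, 192.3]
ee_rot: [-178.2, -3.1, -116.0]
force: [0.4, 1.1, 0.2]
gripper_width: 50.2
gripper_force: 0.0
slide [-10.035   0.842   3.745] spin -0.456 | pos [375.1  28.4 192.3] rot [-178.2   -3.1 -116. ] F [0.4 1.1 0.2] w 50.2 gf 0.0 t 32.1
```

```bash
python3 -m jog '{"jaw":[50,50,50,50,50,50,50,50,50,50],"slide":[[-1,0.08,0],[-1,0.08,0],[-1,0.08,0],[-1,0.08,0],[-1,0.08,0],[-1,0.08,0],[-1,0.08,0],[-1,0.08,0],[-1,0.08,0],[0,0,0]],"spin":[0,0,0,0,0,0,0,0,0,0]}'
python3 -m jog '{"jaw":[50],"slide":[[0,0,0]],"spin":[0]}'
python3 -c "
from h import *
to(484.6,310,80,-112.4)"
```

```text
time_s: 33.15
ee_pos: [476.2, 281.3, 176.3]
ee_rot: [-178.2, -3.1, -116.1]
force: [-0.9, -1.2, 1.1]
gripper_width: 50.1
gripper_force: 0.0
time_s: 33.25
ee_pos: [474.6, 278.6, 176.5]
ee_rot: [-178.2, -3.2, -116.1]
force: [-0.7, -0.1, 0.1]
gripper_width: 49.9
gripper_force: 0.0
slide [-1.086  0.161  3.215] spin -0.468 | pos [474.6 278.6 176.5] rot [-178.2   -3.2 -116.1] F [-0.7 -0.1  0.1] w 49.9 gf 0.0 t 33.2
```

```bash
python3 -m jog '{"jaw":[50,50,50,50,50,50,50,50,50,50],"slide":[[0,0,0],[0,0,0],[0,0,0],[0,0,0],[0,0,0],[0,0,0],[0,0,0],[0,0,0],[0,0,0],[0,0,0]],"spin":[1,1,1,1,1,1,1,1,1,1]}'
python3 -m jog '{"jaw":[50,50,50,50,50,50,50,50,50,50],"slide":[[0,0,0],[0,0,0],[0,0,0],[0,0,0],[0,0,0],[0,0,0],[0,0,0],[0,0,0],[0,0,0],[0,0,0]],"spin":[1,1,1,1,1,1,1,1,1,1]}'
python3 -m jog '{"jaw":[50,50,50,50,50,50,50,50,50,50],"slide":[[0,0,0],[0,0,0],[0,0,0],[0,0,0],[0,0,0],[0,0,0],[0,0,0],[0,0,0],[0,0,0],[0,0,0]],"spin":[1,1,1,1,1,1,1,1,1,1]}'
python3 -c "
from h import *
to(380,0,190,-50)
print(env.state()['qpos'].round(1))"
```

```text
time_s: 34.25
ee_pos: [474.1, 277.6, 177.2]
ee_rot: [-176.6, 1.3, 163.5]
force: [-0.4, -0.2, 0.2]
gripper_width: 50.2
gripper_force: 0.0
time_s: 35.25
ee_pos: [474.1, 277.6, 177.2]
ee_rot: [179.3, 3.6, 83.5]
force: [0.3, 0.8, -1.4]
gripper_width: 49.9
gripper_force: 0.0
time_s: 36.25
ee_pos: [474.1, 277.6, 177.2]
ee_rot: [176.3, -0.0, 3.5]
force: [-0.0, -0.5, 0.3]
gripper_width: 49.7
gripper_force: 0.0
slide [-3.697  9.044 -0.426] spin 6.689 | pos [474.1 277.6 177.2] rot [176.3  -0.    3.5] F [-0.  -0.5  0.3] w 49.7 gf 0.0 t 36.2
[ 31.1  18.4  95.1  -3.5  68.2 119. ]
```

```bash
python3 -m jog '{"jaw":[50,50,50,50,50,50,50,50,50,50],"slide":[[-0.37,0.9,-0.05],[-0.37,0.9,-0.05],[-0.37,0.9,-0.05],[-0.37,0.9,-0.05],[-0.37,0.9,-0.05],[-0.37,0.9,-0.05],[-0.37,0.9,-0.05],[-0.37,0.9,-0.05],[-0.37,0.9,-0.05],[-0.37,0.9,-0.05]],"spin":[0,0,0,0,0,0,0,0,0,0]}'
python3 -m jog '{"jaw":[50,50,50,50,50,50,50,50,50,50],"slide":[[0,0,0],[0,0,0],[0,0,0],[0,0,0],[0,0,0],[0,0,0],[0,0,0],[0,0,0],[0,0,0],[0,0,0]],"spin":[1,1,1,1,1,1,0.5,0.3,0,0]}'
cat >> h.py <<'E'
from scipy.spatial.transform import Rotation
def tilt():
    s=env.state(); z=Rotation.from_euler("xyz",s["ee_rot"],degrees=True).as_matrix()[:,2]
    print("tool z tilt deg xy",np.degrees(z[:2]).round(2),"pos",s["ee_pos"].round(1),"rot",s["ee_rot"].round(2),"q",s["qpos"].round(1))
E
python3 -c "
from h import *
tilt()"
```

```text
time_s: 37.25
ee_pos: [380.6, 1.8, 209.2]
ee_rot: [176.3, -0.0, 3.9]
force: [0.7, -0.2, -0.4]
gripper_width: 50.1
gripper_force: 0.0
time_s: 38.25
ee_pos: [381.6, 3.2, 209.1]
ee_rot: [177.9, -3.0, -50.4]
force: [-0.6, -0.2, 0.9]
gripper_width: 50.0
gripper_force: 0.0
tool z tilt deg xy [ 0.26 -3.63] pos [381.6   3.2 209.1] rot [177.88  -2.97 -50.4 ] q [  2.    0.7 112.5  -4.   66.6 144. ]
```

```bash
for i in 1 2 3; do
python3 -m jog '{"jaw":[50,50],"slide":[[0,0,0],[0,0,0]],"spin":[0.4,0]}' >/dev/null
python3 -c "
from h import *
tilt()"; done
```

```text
tool z tilt deg xy [ 0.26 -3.45] pos [382.    1.2 209.2] rot [178.15  -2.93 -53.42] q [  1.5   0.8 112.5  -3.8  66.6 146.5]
tool z tilt deg xy [ 0.27 -2.67] pos [382.1  -9.2 209.8] rot [178.73  -2.36 -56.07] q [ -0.8   0.7 112.5  -2.9  66.6 146.5]
tool z tilt deg xy [ 0.3  -1.87] pos [381.6 -19.  210.1] rot [179.28  -1.75 -58.63] q [ -2.9   0.6 112.5  -2.   66.6 146.5]
```

```bash
python3 -m jog '{"jaw":[50,50,50],"slide":[[0,0,0],[0,0,0],[0,0,0]],"spin":[0.4,0.4,0]}' >/dev/null
python3 -c "
from h import *
tilt()"
python3 -m jog '{"jaw":[50,50,50],"slide":[[0,0,0],[0,0,0],[0,0,0]],"spin":[0.15,0,0]}' >/dev/null
python3 -c "
from h import *
tilt()"
```

```text
tool z tilt deg xy [ 0.47 -0.29] pos [379.4 -38.9 210.3] rot [-179.7    -0.47  -63.78] q [ -7.4   0.4 112.6  -0.2  66.5 146.5]
tool z tilt deg xy [0.52 0.02] pos [379.  -42.  210.3] rot [-179.52   -0.21  -64.67] q [-8.100e+00  4.000e-01  1.126e+02  1.000e-01  6.650e+01  1.465e+02]
```

```bash
python3 -m jog '{"jaw":[50,50,50,50,50,50,50,50,50,50],"slide":[[0,0,0],[0,0,0],[0,0,0],[0,0,0],[0,0,0],[0,0,0],[0,0,0],[0,0,0],[0,0,0],[0,0,0]],"spin":[-1,-1,-1,-1,-1,-1,-1,-1,-1,-1]}'
python3 -m jog '{"jaw":[50,50,50,50,50,50,50,50,50],"slide":[[0,0,0],[0,0,0],[0,0,0],[0,0,0],[0,0,0],[0,0,0],[0,0,0],[0,0,0],[0,0,0]],"spin":[-1,-1,-1,-1,-1,-1,-0.5,0,0]}'
python3 lid.py
python3 -c "
from h import *
tilt();to(484.6,310,60,67.6)"
```

```text
time_s: 40.45
ee_pos: [379.1, -41.9, 210.3]
ee_rot: [179.9, -0.5, 15.7]
force: [-0.2, 0.3, -0.4]
gripper_width: 50.2
gripper_force: 0.0
time_s: 41.35
ee_pos: [379.1, -42.1, 210.3]
ee_rot: [179.5, -0.2, 67.2]
force: [-0.6, -0.7, 0.5]
gripper_width: 49.8
gripper_force: 0.0
1 [(3976.5, array([197.25252525, 252.65656566]))]
lid [484.57272118 310.62497882] 86.90602352759196 lug axis 67.81628441744469 15
bar ((484.56939697265625, 306.41741943359375), (89.57061004638672, 12.738466262817383), 67.44049072265625)
tool z tilt deg xy [0.53 0.01] pos [379.1 -42.1 210.4] rot [179.52  -0.22  67.24] q [-8.100e+00  4.000e-01  1.126e+02  1.000e-01  6.650e+01  1.460e+01]
slide [12.184 -1.297  5.012] spin -0.045 | pos [379.1 -42.1 210.4] rot [179.5  -0.2  67.2] F [-0.7 -0.4 -0.1] w 50.1 gf 0.0 t 41.4
```

```bash
python3 -m jog '{"jaw":[50,50,50,50,50,50,50,50,50,50],"slide":[[0.94,-0.1,0],[0.94,-0.1,0],[0.94,-0.1,0],[0.94,-0.1,0],[0.94,-0.1,0],[0.94,-0.1,0],[0.94,-0.1,0],[0.94,-0.1,0],[0.94,-0.1,0.5],[0.94,-0.1,0.5]],"spin":[-0.04,0,0,0,0,0,0,0,0,0]}'
python3 -m jog '{"jaw":[50,50,50,50,50,50,50,50],"slide":[[0.94,-0.1,0.5],[0.94,-0.1,0.8],[0.9,-0.1,0.8],[0,0,0.8],[0,0,0.8],[0,0,0],[0,0,0],[0,0,0]],"spin":[0,0,0,0,0,0,0,0]}'
python3 -c "
from h import *
tilt();to(484.6,310,14,67.6)"
```

```text
time_s: 42.4
ee_pos: [459.7, 231.3, 181.1]
ee_rot: [179.5, -0.3, 67.6]
force: [0.2, -0.4, -0.5]
gripper_width: 50.2
gripper_force: 0.0
time_s: 43.2
ee_pos: [484.6, 310.9, 71.9]
ee_rot: [179.4, -0.3, 67.6]
force: [0.0, 0.5, 0.6]
gripper_width: 50.2
gripper_force: 0.0
tool z tilt deg xy [0.66 0.1 ] pos [484.6 310.9  71.9] rot [179.43  -0.34  67.58] q [ 31.7  25.2 101.3  -0.3  52.9  54.3]
slide [-0.026  0.011  1.93 ] spin -0.003 | pos [484.6 310.9  71.9] rot [179.4  -0.3  67.6] F [0.  0.5 0.6] w 50.2 gf 0.0 t 43.2
```

```bash
python3 -m jog '{"jaw":[50,50,50,50,50,50],"slide":[[-0.02,0,0.7],[0,0,0.7],[0,0,0.35],[0,0,0.1],[0,0,0],[0,0,0]],"spin":[0,0,0,0,0,0]}'
python3 -m jog '{"jaw":[8,8,8,8,8,8,8,8,8,8],"slide":[[0,0,0],[0,0,0],[0,0,0],[0,0,0],[0,0,0],[0,0,0],[0,0,0],[0,0,0],[0,0,0],[0,0,0]],"spin":[0,0,0,0,0,0,0,0,0,0]}' 50
python3 -c "
from h import *
tilt();to(484.6,310,160,67.6)"
```

```text
time_s: 43.8
ee_pos: [484.7, 310.3, 16.0]
ee_rot: [179.4, -0.3, 67.6]
force: [-0.2, -0.2, 1.0]
gripper_width: 49.8
gripper_force: 0.0
time_s: 44.8
ee_pos: [484.2, 309.9, 15.1]
ee_rot: [179.5, -0.2, 67.6]
force: [1.5, -1.1, 4.4]
gripper_width: 15.5
gripper_force: 50.0
tool z tilt deg xy [0.56 0.03] pos [484.2 309.9  15.1] rot [179.49  -0.24  67.6 ] q [ 31.6  29.1 104.6  -0.4  45.8  54.3]
slide [ 0.007  0.011 -4.828] spin 0.0 | pos [484.2 309.9  15.1] rot [179.5  -0.2  67.6] F [ 1.5 -1.1  4.4] w 15.5 gf 50.0 t 44.8
```

```bash
python3 -m jog '{"jaw":[8,8,8,8,8,8,8,8,8,8],"slide":[[0,0,-0.4],[0,0,-0.7],[0,0,-0.8],[0,0,-0.8],[0,0,-0.8],[0,0,-0.8],[0,0,0],[0,0,0],[0,0,0],[0,0,0]],"spin":[0,0,0,0,0,0,-1,-1,-1,-1]}'
python3 -m jog '{"jaw":[8,8,8,8,8,8,8,8,8,8],"slide":[[0,0,0],[0,0,0],[0,0,0],[0,0,0],[0,0,0],[0,0,0],[0,0,0],[0,0,0],[0,0,0],[0,0,0]],"spin":[-1,-1,-1,-1,-1,-1,-1,-1,-1,-0.5]}'
python3 -m jog '{"jaw":[8,8],"slide":[[0,0,0],[0,0,0]],"spin":[0,0]}'
python3 -c "
from h import *
tilt();to(525.7,21.6,130,175.5)"
```

```text
time_s: 45.8
ee_pos: [481.8, 309.4, 143.6]
ee_rot: [179.6, 0.1, 99.9]
force: [0.0, -0.1, -2.7]
gripper_width: 15.8
gripper_force: 50.0
time_s: 46.8
ee_pos: [481.8, 309.4, 143.5]
ee_rot: [-180.0, 0.4, 175.8]
force: [-0.8, 0.1, -1.1]
gripper_width: 15.8
gripper_force: 50.0
time_s: 47.0
ee_pos: [482.2, 309.6, 143.7]
ee_rot: [180.0, 0.5, 175.5]
force: [0.2, -0.1, -2.0]
gripper_width: 15.7
gripper_force: 50.0
tool z tilt deg xy [ 0.47 -0.02] pos [482.2 309.6 143.7] rot [179.98   0.47 175.53] q [ 31.7  21.   96.3  -0.3  62.3 -53.7]
slide [-2.194 -9.459  0.455] spin 0.003 | pos [482.2 309.6 143.7] rot [180.    0.5 175.5] F [ 0.2 -0.1 -2. ] w 15.7 gf 50.0 t 47.0
```

```bash
python3 -m jog '{"jaw":[8,8,8,8,8,8,8,8,8,8],"slide":[[-0.22,-0.95,0],[-0.22,-0.95,0],[-0.22,-0.95,0],[-0.22,-0.95,0],[-0.22,-0.95,0],[-0.22,-0.95,0],[-0.22,-0.95,0],[-0.22,-0.95,0],[-0.22,-0.95,0],[-0.22,-0.91,0]],"spin":[0,0,0,0,0,0,0,0,0,0]}'
python3 -m jog '{"jaw":[8,8],"slide":[[0,0,0],[0,0,0]],"spin":[0,0]}'
python3 - <<'E'
from h import *
to(525.7,21.6,120,175.5)
s=env.state(); p=s["ee_pos"]; zt=p[2]-15+6
im=cv2.cvtColor(snap("top","pics/p1.png"),4)
cv2.imwrite("pics/p1c.png",cv2.resize(im[170:300,250:380],None,fx=4.5,fy=4.5,interpolation=2))
hsv=cv2.cvtColor(im,cv2.COLOR_BGR2HSV); m=((hsv[...,2]>190)&(hsv[...,1]<50)).astype(np.uint8)
c=max([c for c in cv2.findContours(m,0,2)[0] if abs(c[:,0,0].mean()-314)<60 and abs(c[:,0,1].mean()-233)<70],key=cv2.contourArea)
pts=np.array([at("top",u,v,zt)[:2] for u,v in c[:,0]]); ctr=p[:2]
for i in range(8):
    d=np.linalg.norm(pts-ctr,axis=1); q=pts[(d<91)&(d>83)]
    x=np.linalg.lstsq(np.c_[2*q,np.ones(len(q))],(q**2).sum(1),rcond=None)[0]; ctr=x[:2]
r=pts-ctr; d=np.linalg.norm(r,axis=1); an=np.degrees(np.arctan2(r[:,1],r[:,0])); w=(d>94)&(d<106)
print("lid ctr",ctr,np.sqrt(x[2]+ctr@ctr),len(q),"tcp",p.round(1),"lugs",sorted(an[w].round(1)))
E
```

```text
time_s: 48.0
ee_pos: [526.6, 20.5, 144.3]
ee_rot: [179.9, 0.5, 175.5]
force: [0.1, 0.4, -2.9]
gripper_width: 15.6
gripper_force: 50.0
time_s: 48.2
ee_pos: [526.5, 21.6, 144.2]
ee_rot: [179.9, 0.5, 175.5]
force: [-0.6, -0.2, -1.2]
gripper_width: 15.9
gripper_force: 50.0
slide [ 0.028 -0.001  0.805] spin -0.005 | pos [526.5  21.6 144.2] rot [179.9   0.5 175.5] F [-0.6 -0.2 -1.2] w 15.9 gf 50.0 t 48.2
lid ctr [0. 0.] 0.0 0 tcp [526.5  21.6 144.2] lugs []
```

View pics/p1c.png

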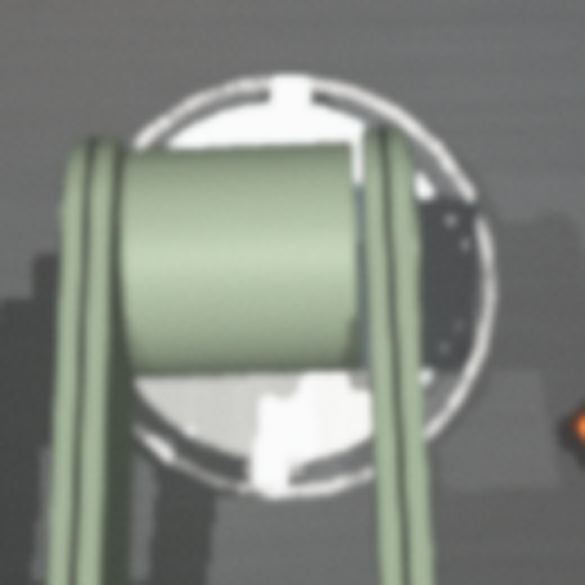

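The crop shows the lid over the mouth, with lug tips at crop (291,75) and (269,492). The arm hides the middle.

Run:
```python
from h import *
a=at("top",250+291/4.5,170+75/4.5,135)[:2]; b=at("top",250+269/4.5,170+492/4.5,134)[:2]
d=a-b; print(a,b,"len",np.linalg.norm(d),"mid",(a+b)/2,"ang",np.degrees(np.arctan2(d[1],d[0])))
im=cv2.cvtColor(cv2.imread("pics/p1.png"),6).astype(int)
print(im[184:198,315]); print(im[268:284,310]); print(im[189,305:325]); print(im[276,300:320])
```

```text
[626.50928684  14.06750517] [422.41406913  28.72553767] len 204.62090755128858 mid [524.46167798  21.39652142] ang -4.1079054890643265
[112 121 171 232 248 251 251 251 251 251 251 251 251 251]
[251 251 251 251 251 251 251 251 249 245 238 228 191 141 118 114]
[202 194 186 183 196 227 245 250 251 251 251 250 248 237 214 200 202 204
 210 213]
[117 110 108 114 135 176 221 243 249 249 249 249 246 228 178 146 137 134
 137 145]
```

```bash
python3 -m jog '{"jaw":[8,8,8,8,8,8],"slide":[[0.02,0,0.5],[0,0,0.6],[0,0,0.3],[0,0,0.1],[0,0,0],[0,0,0]],"spin":[0,0,0,0,0,0]}'
python3 -m jog '{"jaw":[8,8,8,8],"slide":[[0,0,0.1],[0,0,0.1],[0,0,0],[0,0,0]],"spin":[0,0,0,0]}'
python3 -m jog '{"jaw":[8,8,8],"slide":[[0,0,0.1],[0,0,0],[0,0,0]],"spin":[0,0,0]}'
python3 -c "
from h import *
tilt();to(525.9,21.6,85,175.5)"
```

```text
time_s: 48.85
ee_pos: [527.1, 22.1, 99.9]
ee_rot: [179.9, 0.6, 175.6]
force: [0.2, -0.0, -2.4]
gripper_width: 15.6
gripper_force: 50.0
time_s: 49.25
ee_pos: [526.6, 21.8, 93.2]
ee_rot: [179.9, 0.5, 175.6]
force: [0.7, -0.7, -2.9]
gripper_width: 16.1
gripper_force: 50.0
time_s: 49.55
ee_pos: [526.6, 21.8, 90.1]
ee_rot: [179.9, 0.5, 175.6]
force: [-0.1, -0.1, -2.0]
gripper_width: 15.5
gripper_force: 50.0
tool z tilt deg xy [0.51 0.01] pos [526.6  21.8  90.1] rot [179.95   0.51 175.6 ] q [  1.1  20.3 106.5   0.   52.7 -84.5]
slide [ 0.022 -0.009  0.17 ] spin 0.013 | pos [526.6  21.8  90.1] rot [179.9   0.5 175.6] F [-0.1 -0.1 -2. ] w 15.5 gf 50.0 t 49.5
```

```bash
python3 -m jog '{"jaw":[8,8,8,8],"slide":[[0,0,0.1],[0,0,0.07],[0,0,0],[0,0,0]],"spin":[0,0,0,0]}'
python3 -m jog '{"jaw":[8,8,8],"slide":[[0,0,0.07],[0,0,0],[0,0,0]],"spin":[0,0,0]}'
python3 -m jog '{"jaw":[8,8,8],"slide":[[0,0,0.07],[0,0,0],[0,0,0]],"spin":[0,0,0]}'
```

```text
time_s: 49.95
ee_pos: [526.9, 21.9, 85.6]
ee_rot: [179.9, 0.6, 175.6]
force: [0.6, 0.2, 3.2]
gripper_width: 15.5
gripper_force: 50.0
time_s: 50.25
ee_pos: [526.9, 21.8, 83.2]
ee_rot: [179.9, 0.5, 175.6]
force: [0.3, -0.6, 3.6]
gripper_width: 15.7
gripper_force: 50.0
time_s: 50.55
ee_pos: [527.0, 21.8, 81.2]
ee_rot: [179.9, 0.5, 175.6]
force: [0.9, -1.3, 5.5]
gripper_width: 15.9
gripper_force: 50.0
```

```bash
python3 -m jog '{"jaw":[8,8,8,8],"slide":[[0,0,0],[0,0,0],[0,0,0],[0,0,0]],"spin":[0.5,0.7,0.8,0]}'
python3 -m jog '{"jaw":[8,8,8,8,8,8,8,8,8],"slide":[[0,0,0],[0,0,0],[0,0,0],[0,0,0],[0,0,0],[0,0,0],[0,0,0],[0,0,0],[0,0,0]],"spin":[0.9,0.9,0.9,0.9,0.9,0.9,0.9,0.9,0]}'
python3 -c "
from h import *
tilt();to(525.9,21.6,81,82.5);print(env.state()['torque'])"
```

```text
time_s: 50.95
ee_pos: [526.3, 21.6, 81.0]
ee_rot: [179.8, 0.4, 159.5]
force: [-1.0, 0.0, 5.3]
gripper_width: 16.0
gripper_force: 50.0
time_s: 51.85
ee_pos: [526.4, 21.7, 81.0]
ee_rot: [179.5, 0.1, 101.9]
force: [-0.6, 1.0, 4.4]
gripper_width: 15.7
gripper_force: 50.0
tool z tilt deg xy [0.48 0.  ] pos [526.4  21.7  81. ] rot [1.7953e+02 1.0000e-01 1.0188e+02] q [  1.1  20.9 107.1  -0.   51.5 -10.8]
slide [ 0.002 -0.017  0.   ] spin 2.422 | pos [526.4  21.7  81. ] rot [1.795e+02 1.000e-01 1.019e+02] F [-0.6  1.   4.4] w 15.7 gf 50.0 t 51.9
[ 0.06081238  0.6619369  -0.0367575 ]
```

```bash
python3 -m jog '{"jaw":[8,8,8,8,8,8],"slide":[[0,0,0],[0,0,0],[0,0,0],[0,0,0],[0,0,0],[0,0,0]],"spin":[0.7,0.7,0.5,0.3,0.2,0]}'
python3 -c "
from h import *
tilt();print(env.state()['torque'],env.state()['force'])"
python3 -m jog '{"jaw":[8,8,8],"slide":[[0,0,0],[0,0,0],[0,0,0]],"spin":[0.3,0,0]}'
python3 -c "
from h import *
tilt();print(env.state()['torque'])"
```

```text
time_s: 52.45
ee_pos: [526.4, 21.2, 81.0]
ee_rot: [179.5, -0.0, 82.8]
force: [-0.6, -2.0, 5.2]
gripper_width: 15.6
gripper_force: 50.0
tool z tilt deg xy [ 0.48 -0.06] pos [526.4  21.2  81. ] rot [179.51  -0.    82.83] q [ 1.100e+00  2.090e+01  1.071e+02 -1.000e-01  5.150e+01  8.300e+00]
[-0.2999099   0.69732652  0.08576459] [-0.61953333 -1.98837884  5.21758257]
time_s: 52.75
ee_pos: [526.6, 21.2, 81.1]
ee_rot: [179.5, 0.0, 80.7]
force: [-1.7, -2.2, 5.3]
gripper_width: 16.0
gripper_force: 50.6
tool z tilt deg xy [ 0.51 -0.12] pos [526.6  21.2  81.1] rot [1.7948e+02 4.0000e-02 8.0750e+01] q [  1.1  20.9 107.1  -0.2  51.5  10.5]
[-0.18355319  0.50916809  1.53250891]
```

The stop is reached (1.5 N m at yaw 80.7°). I release, retreat and check.

```bash
python3 -m jog '{"jaw":[40,40,40,40,40,40,40,40,40,40],"slide":[[0,0,0],[0,0,0],[0,0,0],[0,0,0],[0,0,0],[0,0,-0.5],[0,0,-0.8],[0,0,-0.9],[0,0,-0.9],[0,0,-0.9]],"spin":[0,0,0,0,0,0,0,0,0,0]}'
python3 -m jog '{"jaw":[40,40,40,40,40,40,40,40,40,40],"slide":[[-0.8,0,-0.2],[-0.9,0,0],[-0.9,0,0],[-0.9,0,0],[-0.9,0,0],[-0.9,0,0],[-0.9,0,0],[-0.9,0,0],[0,0,0],[0,0,0]],"spin":[0,0,0,0,0,0,0,0,0,0]}'
python3 - <<'E'
from h import *
a=cv2.cvtColor(snap("top","pics/f1.png"),4); b=cv2.cvtColor(snap("scene","pics/f2.png"),4)
cv2.imwrite("pics/f.png",np.hstack([cv2.resize(a[175:290,255:375],(460,440),interpolation=2),cv2.resize(b[125:240,250:340],(340,440),interpolation=2)]))
g=cv2.cvtColor(a,6); bm=np.zeros_like(g); cv2.circle(bm,(314,232),30,255,-1)
m=((g<90)&(bm>0)).astype(np.uint8); q=max(cv2.findContours(m,0,2)[0],key=cv2.contourArea)
print("bar",cv2.minAreaRect(np.array([at("top",u,v,107)[:2] for u,v in q[:,0]],np.float32)))
to()
E
```

```text
time_s: 53.75
ee_pos: [525.5, 21.8, 201.9]
ee_rot: [179.5, -0.1, 80.4]
force: [1.2, -0.3, -1.1]
gripper_width: 40.2
gripper_force: 0.0
time_s: 54.75
ee_pos: [490.0, -188.3, 206.4]
ee_rot: [179.5, -0.1, 80.3]
force: [-0.1, 0.4, 0.2]
gripper_width: 40.1
gripper_force: 0.0
bar ((524.779052734375, 22.870786666870117), (82.67948913574219, 10.170502662658691), 82.08828735351562)
slide [ 0.  0. -0.] spin 0 | pos [ 490.1 -187.4  206.5] rot [ 1.795e+02 -1.000e-01  8.040e+01] F [-0.8  0.1  1.1] w 40.1 gf 0.0 t 54.9
```

View pics/f.png

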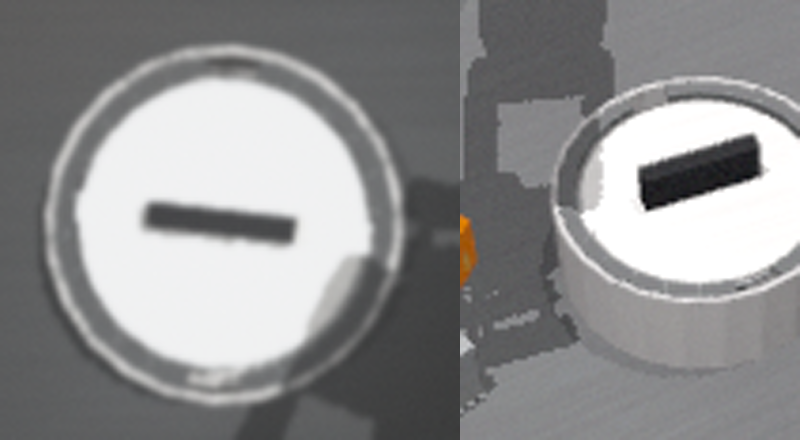

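The lid sits level with its lugs hidden under the lips. Its bar at crop (220,222) is along 82°, about a quarter turn plus 3° from the slots, so it is locked.

```bash
python3 -c "
from workcell import env
print(env.job_done())"
```

```text
the job is handed in; nothing more can be done
None
```

All three packs present (bays 0, 2 and 3; bay 1 was empty) are standing in the canister, the lid is twisted clockwise to its stop and looks locked in the final pictures, and the job is handed in; the hand-in returned no verdict.

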